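# Make up a pendant-lamp fitting kit

### The arm

A 7-joint arm with a two-finger parallel gripper is mounted at the origin on the work surface; the furniture and walls round the work are solid. World frame = base frame: x ahead of the robot, y to its left, z up, the work surface at z = 0. Lengths are in m, angles in rad, forces in N, time in s.
With the tool pointing down it reaches from about 0.4 to 0.85 m from the base axis. Payload 10.4 kg.
Tool frame: the origin (TCP) lies at the very end of the fingers, on their centre line; the grasp point (between the pads) lies r.tcp_to_grasp behind it (r.tcp_to_grasp is the distance from the TCP to the grasp point, in m); z points along the fingers, y is the line along which they close (so a half turn about z gives the same grasp; the last joint's range is limited). The gripper opens to 87 mm and grips with 3 to 60 N. Pads are 19 mm wide; open, the fingers measure 117 mm over their backs; the gripper's body (75 mm by 190 mm) begins 51 mm behind the grasp point.
Start: joints at [1.125, 0.332, -0.065, 1.46, 0.022, 1.35, -0.088], TCP at [0.256, -0.57, 0.223] pointing down, gripper open.
Joint ranges: [-2.6, 2.6], [-0.5, 2.12], [-1.47, 1.34], [0.16, 2.42], [-1.27, 4.41], [0.06, 2.06], [-2.6, 2.6]. Speed limits (rad/s): [2.22, 2.22, 2.79, 2.79, 3.14, 3.14, 3.14].

### API

Orientations are given as a unit quaternion [x, y, z, w].
In Python, from bench import monitor, cams, ticket, r gives the robot as it stands.
- The arm moves only by the shell command python3 -m crank 'ROWS' [OPENING] [FORCE]. ROWS is a JSON object whose one key "steps" holds a list of rows, each a list of 2 entries, a list of its own where there are three numbers: the shift along the world's x, y, z in units of 25 mm (1.0 is 25 mm), then the turn, a rotation vector about the world's x, y, z in units of 5 degrees (1.0 is 5 degrees). In form: {"steps": [[[x, y, z], [ax, ay, az]], ...]}. A call has 1 to 10 rows; each row shifts and turns the commanded pose from where the row before left it; what a row does not reach is not made up. A row lasts 1/12 s, in which the tool goes at most 41.7 mm and 7.16 degrees, less where a joint would pass 70% of its speed; a pose out of reach is approached as far as the arm can. A call is refused whole if a number of a shift passes 1 or a number of a turn 1, either way. A call with a gripper value outside its range is refused whole. OPENING is the finger opening in mm, from 0 to 87, set as the call begins (- or left out, the last holds). The fingers move at their own pace and stop on an object; FORCE is the grip in N (left out, the last holds). Time passes only in rows, so rows that do not move let the fingers close. It gives the time, the measured TCP pose, the force, the opening and the grip force at its end, in the units of the state.
- monitor.read_state(): the state, without advancing time (a new reading comes with each control period).
- cams.camera(name): name is "scene" or "top" or "wrist"; returns a dict with "pixels" (384x512x3 uint8, blue, green, red), "z_map" (384x512 float32, m along the optical axis (not along the pixel's ray), 0 where there is no reading), "vfov" (degrees; the focal length in pixels is half the picture's height over the tangent of half this angle, whatever the lens; pixels are square), "cx", "cy" (the principal point, pixels), "k1" (the pictures are not rectified: a ray, as slopes to the right and down, at radius r is drawn at 1 + k1 r^2 times it, then the intrinsics apply), "T" (4x4, takes a point from camera to world coordinates). Camera axes: x right, y up, looking along -z (the intrinsics and any distortion apply to the point x, -y, -z); pixel columns grow to the right and rows downward; lengths in m; the calibration is good to about 2 mm. A picture is of the moment at which its call begins.
- ticket.close_job(): hands the job in; it is judged then, once.
The state is a dict: "time": time; "joint_positions": joint angles; "joint_vel": joint speeds; "joint_torque": joint torques, N m; "ee_pos": TCP position; "eef_rot": TCP orientation; "ft_force": force on the tool from outside, world axes, zero at the start; "torque": the same for the moment, N m; "width": finger opening in m; "grip_force": force on a finger pad.
Only numpy, scipy, OpenCV 4.12 (cv2) and the standard library are available. Lean on these libraries where they do the work, as an engineer would, in place of code of your own. Each camera call takes 0.05 s, during which the arm holds its last target. There are 200 camera calls.

### The job

Make up the fitting kit for one large pendant shade in the plywood kit tray: stand the larger of the two black lampholders upright in the smaller round recess with the larger shade ring dropped over its threaded barrel so that it lies flat on the holder's flange, stand the brass ceiling cup in the larger round recess, and lay the longer steel bracket in the slot. Every part must sit fully down on the floor of its recess. Leave the small lampholder, the small shade ring and the short bracket where they are on the bench, for another order.

Things in the scene. Friction and masses are not known exactly. Their poses are not given: they have to be found in the camera images.
- kit_tray: Fixed plywood tray, 164 x 154 mm (x, y), any yaw; origin: centre of its underside. Board top z 14 mm, rim (5 mm thick) top z 19. Three cork-lined recesses, floors at z 6. Centres in its x, y (mm): larger round one, 66 mm wide, for the cup: -38, +33; smaller round one, 50 mm, for the lampholder: +42, +33; slot, 98 (x) by 36 mm (y), for the bracket: 0, -40.
- holder_large: Larger black lampholder, for the kit; stands upright, open mouth up, 62 mm tall, about 0.09 kg; origin: centre of its underside, z up. Cap 35 mm diameter up to z 24 mm; flange 52 mm diameter, its top at z 30; threaded barrel 37 mm diameter from z 30 to 62 (grip it here from above).
- holder_small: Smaller black lampholder, look-alike, to be left alone. Stands upright; 54 mm tall, flange 37 mm, barrel 27 mm diameter; origin at the centre of its underside.
- ring_large: Larger black shade ring, for the kit; lies flat; outer diameter 56 mm, hole 45 mm, 10 mm high, finely knurled; origin: centre of its underside, z up. Passes with 4 mm to spare all round over the large lampholder's barrel and lies on its flange, then 30 mm above the holder's origin.
- ring_small: Smaller black shade ring, look-alike, to be left alone. Lies flat; outer diameter 41 mm, hole 32 mm, 9 mm high; origin at the centre of its underside.
- ceiling_cup: Brass ceiling cup, for the kit; stands mouth down, about 0.1 kg; straight side 50 mm diameter up to z 28 mm, rounded shoulder to z 37, small black cord grip on top to z 48; origin: centre of its underside, z up.
- bracket_long: Longer steel bracket, for the kit; a channel lying flat side up: 80 mm long (x), 20 wide (y), 18 high; origin: centre of its underside, z up. Either end may go first. Gripped across its width by the top 7 mm, the fingertips stay above the tray's board.
- bracket_short: Shorter steel ceiling bracket, look-alike, to be left alone: 52 mm long (its x), 20 mm wide, 18 mm high; origin at the centre of its underside.
There are look-alikes about, which are no part of the job. Leave any red or turquoise look-alike of the ring_large alone.

How it is judged:
At the end, for the whole second after the job is handed in: At rest in the tray, floor-seated within 3 mm, tilt < 0.12 rad: large holder and cup within 10 mm of their round recesses' centres, long bracket 12 mm along, 11 mm across the slot. Large ring flat on the holder's flange (4 mm), 7 mm off axis at most. Look-alikes within 30 mm of their starts (x of holder_large in the frame of kit_tray between 0.032 and 0.052 m and y of holder_large in the frame of kit_tray between 0.023 and 0.043 m and z of each of holder_large, ceiling_cup, bracket_long in the frame of kit_tray below 0.009 m and angle between each of holder_large, ceiling_cup, bracket_long's own z axis and vertical below 0.12 rad and horizontal distance between ring_large and holder_large below 0.007 m and z of ring_large in the frame of holder_large between 0.026 and 0.034 m and angle between the z axis of ring_large and the z axis of holder_large, either way round below 0.12 rad and x of ceiling_cup in the frame of kit_tray between -0.048 and -0.028 m and y of ceiling_cup in the frame of kit_tray between 0.023 and 0.043 m and x of bracket_long in the frame of kit_tray between -0.012 and 0.012 m and y of bracket_long in the frame of kit_tray between -0.051 and -0.029 m and distance of each of holder_small, ring_small, bracket_short from where it was at the start of the episode below 0.03 m and angle between holder_small's own z axis and vertical below 0.2 rad and linear speed of each of holder_large, ring_large, ceiling_cup, bracket_long below 0.02 m/s); the robot touches nothing.
It also fails if it takes over 118 s, if anything falls off the work surface, if the arm or the gripper's body presses on something with over 40 N, if the wrist force passes 120 N, or if a joint passes its speed limit or range.

## Working session

There is one attempt and no reset: what is moved stays moved. The work goes in short steps, Python scripts to look and compute and a shell command to move; the robot and the scene stay as the last step left them, time stands still between calls to the robot, and variables do not carry over. Pictures are saved under pics/ and viewed, at most 14 in all, crops included, and the job is handed in when it is done.

```bash
ls; mkdir -p pics; cat > h.py <<'E'
import numpy as np, cv2
from bench import monitor, cams, ticket, r
def K(c):
    h,w=c["z_map"].shape; f=h/2/np.tan(np.radians(c["vfov"])/2)
    return f,np.array([[f,0,c["cx"]],[0,f,c["cy"]],[0,0,1.]]),np.array([c["k1"],0,0,0.])
def rays(c,uv):
    f,M,D=K(c); p=cv2.undistortPoints(np.float64(uv).reshape(-1,1,2),M,D)[:,0]
    d=np.c_[p[:,0],-p[:,1],-np.ones(len(p))]
    return c["T"][:3,3], d@c["T"][:3,:3].T
def plane(c,uv,z):
    o,d=rays(c,uv); return o+d*((z-o[2])/d[:,2])[:,None]
def cloud(c):
    h,w=c["z_map"].shape; u,v=np.meshgrid(np.arange(w),np.arange(h))
    o,d=rays(c,np.c_[u.ravel(),v.ravel()]); return (o+d*c["z_map"].reshape(-1,1)).reshape(h,w,3)
E
python3 - <<'E'
from h import *
for n in("top","scene","wrist"):
    c=cams.camera(n); cv2.imwrite(f"pics/{n}0.png",c["pixels"]); print(n,c["vfov"],c["cx"],c["cy"],c["k1"],c["T"].round(3).tolist())
s=monitor.read_state(); print(s, r.tcp_to_grasp)
E
```

```text
pics
top 57.89836031462951 245.90846785250636 190.06698051256052 -0.04740216991687843 [[0.013, 0.993, -0.115, 0.339], [-0.999, 0.009, -0.035, -0.028], [-0.034, 0.115, 0.993, 0.968], [0.0, 0.0, 0.0, 1.0]]
scene 49.50830547837961 251.3321431426945 191.80621964952837 0.02482777558990581 [[-0.625, 0.321, -0.712, -0.55], [-0.781, -0.245, 0.575, 0.789], [0.01, 0.915, 0.404, 0.604], [0.0, 0.0, 0.0, 1.0]]
wrist 58.93245150307304 259.70613604668506 191.13313240332542 -0.0337528067758326 [[0.411, 0.88, 0.24, 0.322], [-0.912, 0.397, 0.106, -0.541], [-0.002, -0.262, 0.965, 0.384], [0.0, 0.0, 0.0, 1.0]]
{'time': 0.15, 'joint_positions': array([ 1.12538067,  0.33273562, -0.06469255,  1.46072746,  0.02162607,
        1.34988332, -0.08850853]), 'joint_vel': array([ 0.00089643, -0.00130208, -0.00098476, -0.00160973, -0.00043889,
       -0.00014274, -0.00049882]), 'joint_torque': array([ 1.51698805e-03, -6.23630190e+01,  2.52711325e-02, -3.90143752e+01,
       -6.11840095e-02,  3.70705803e-02,  1.27600028e-04]), 'ee_pos': array([ 0.25633018, -0.56971196,  0.22194111]), 'eef_rot': array([ 9.77735637e-01,  2.09839806e-01, -1.45731474e-04, -5.08388243e-04]), 'ft_force': array([ 0.77480288,  0.54405247, -0.64385301]), 'torque': array([0.01141452, 0.06902111, 0.03571592]), 'grip_force': 0.0, 'width': 0.08706236993011414} 0.0187
```

View pics/top0.png

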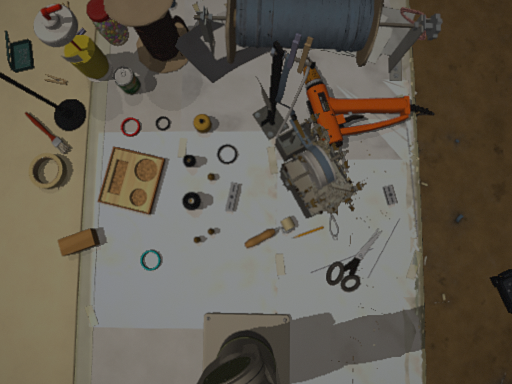

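View pics/scene0.png

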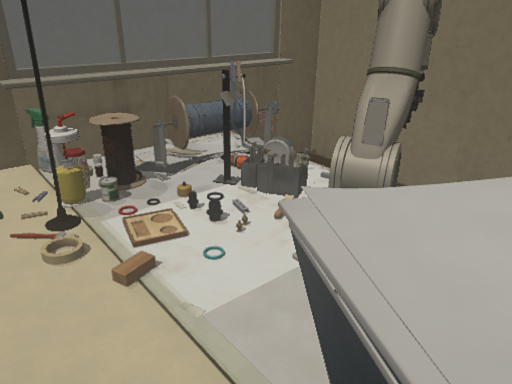

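The top view shows the tray at about (134,180), with its slot on the left and its rounds at (145,168) and (138,196). The large holder is at (192,201) and the small one at (189,161). The black rings are at (228,154), the large one, and (163,123), the small one. The cup is at (202,123), and there are brackets at (234,197) and (390,195). The scene view agrees. I'll zoom in and measure next.

```bash
python3 - <<'E'
from h import *
c=cams.camera("top"); im=c["pixels"]; P=cloud(c)
cv2.imwrite("pics/crop1.png",cv2.resize(im[105:225,90:250],None,fx=5,fy=5,interpolation=cv2.INTER_CUBIC))
print("table z",[P[v,u,2].round(4) for u,v in((300,270),(215,260),(110,240),(210,180))])
hsv=cv2.cvtColor(im,cv2.COLOR_BGR2HSV)
def comp(name,mask,roi,z):
    x0,y0,x1,y1=roi; m=np.zeros(mask.shape,np.uint8); m[y0:y1,x0:x1]=mask[y0:y1,x0:x1]
    n,L,S,_=cv2.connectedComponentsWithStats(m); k=1+np.argmax(S[1:,4]); 
    ct=max(cv2.findContours(np.uint8(L==k),cv2.RETR_EXTERNAL,cv2.CHAIN_APPROX_NONE)[0],key=cv2.contourArea)
    q=plane(c,ct[:,0],z)[:,:2].astype(np.float32); rc=cv2.minAreaRect(q*1000)
    print(name,S[k].tolist(),"rect mm",np.round(rc[0],1),np.round(rc[1],1),round(rc[2],1),"circ",np.round(np.array(cv2.minEnclosingCircle(q*1000)[0]),1),round(cv2.minEnclosingCircle(q*1000)[1],1),"zmax",np.round(np.percentile(P[...,2][L==k],[50,95]),4))
V=hsv[...,2]; dark=np.uint8(V<70)
comp("ringL",dark,(214,140,242,168),.01)
comp("ringS",dark,(152,113,174,134),.009)
comp("holdL",dark,(178,186,206,215),.045)
comp("holdS",dark,(180,150,200,172),.045)
comp("cup",np.uint8((hsv[...,1]>100)),(190,110,216,136),.028)
sh=V<160
comp("brL",np.uint8(sh),(222,178,246,216),.018)
comp("brS",np.uint8(sh),(380,182,402,210),.018)
comp("tray",np.uint8((hsv[...,1]>60)),(94,140,172,218),.019)
E
```

```text
table z [np.float64(0.0021), np.float64(0.0021), np.float64(0.0036), np.float64(0.0216)]
ringL [217, 145, 20, 19, 108] rect mm [552.2  61.1] [51.8 53.8] 0.3 circ [552.8  60.2] 27.9 zmax [0.0087 0.0127]
ringS [156, 116, 15, 15, 87] rect mm [642.9 248.2] [40.7 38.8] 45.8 circ [643.5 247.7] 21.5 zmax [0.0083 0.0114]
holdL [183, 192, 19, 18, 248] rect mm [416.7 148.4] [45.8 48.9] 0.6 circ [415.5 148.6] 25.5 zmax [0.0339 0.0631]
holdS [183, 155, 14, 12, 135] rect mm [525.9 158.6] [30.5 35.9] 0.3 circ [526.  158.5] 19.9 zmax [0.0324 0.0547]
cup [194, 114, 17, 19, 248] rect mm [636.8 130.3] [52.5 45.3] 1.5 circ [636.7 130.3] 27.6 zmax [0.0356 0.0393]
brL [222, 178, 24, 38, 912] rect mm [431.5  39. ] [102.6  63.8] 0.7 circ [431.5  39. ] 60.4 zmax [0.0027 0.0193]
brS [380, 182, 22, 28, 616] rect mm [ 437.9 -391.3] [57.9 76.6] 88.2 circ [ 437.9 -391.3] 48.0 zmax [0.0025 0.0197]
tray [98, 147, 67, 67, 3127] rect mm [475.8 328.1] [157.3 163.6] 76.8 circ [475.7 328.5] 109.9 zmax [0.0131 0.0194]
```

View pics/crop1.png

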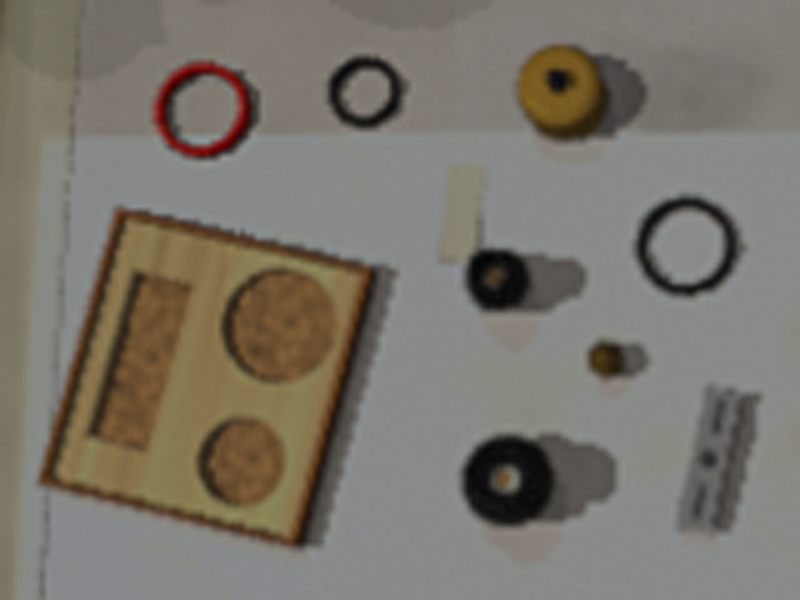

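The crop shows the tray with its rims visible and its rounds at crop (278,325) and (243,460). The slot is at (143,360), the long bracket at (710,460), and the holders, rings and cup are clear. The sizes match the task's figures. Next I'll check obstacle heights for the transit and refine the tray, bracket and holder measurements.

```bash
python3 - <<'E'
from h import *
c=cams.camera("top"); im=c["pixels"]; P=cloud(c); s=P.reshape(-1,3); s=s[c["z_map"].ravel()>0]
print("max z mm; cols y:",list(range(400,-700,-50)))
for x in range(800,150,-50):
    print(x,[int(1000*max([0]+list(s[(abs(s[:,0]*1000-x)<25)&(abs(s[:,1]*1000-y)<25)][:,2]))) for y in range(400,-700,-50)])
b=lambda u,v:[90+u/5-.4,105+v/5-.4]
q=plane(c,[b(120,210),b(370,268),b(300,545),b(45,483)],.019)*1000
print(q.round(1)); e=q-np.roll(q,-1,0); print(np.hypot(e[:,0],e[:,1]).round(1),np.degrees(np.arctan2(e[:,1],e[:,0])).round(1),q.mean(0))
print("rounds",plane(c,[b(280,325),b(243,460)],.014)*1000, "slot",plane(c,[b(141,360)],.012)*1000)
print("br",plane(c,[b(710,388),b(680,528),b(732,390),b(705,530)],.018)*1000)
E
```

```text
max z mm; cols y: [400, 350, 300, 250, 200, 150, 100, 50, 0, -50, -100, -150, -200, -250, -300, -350, -400, -450, -500, -550, -600, -650]
800 [300, 75, 247, 248, 246, 50, 210, 302, 265, 265, 265, 264, 265, 267, 302, 208, 222, 231, 4, 0, 0, 0]
750 [74, 74, 73, 7, 7, 43, 49, 283, 217, 218, 217, 219, 236, 278, 285, 5, 7, 7, 3, 0, 0, 0]
700 [7, 7, 6, 6, 6, 7, 7, 6, 10, 11, 9, 51, 59, 52, 51, 47, 44, 41, 29, 0, 0, 0]
650 [8, 15, 12, 14, 6, 52, 45, 6, 340, 411, 440, 394, 139, 55, 44, 42, 40, 40, 24, 0, 0, 0]
600 [8, 11, 11, 10, 7, 40, 36, 11, 343, 352, 397, 157, 139, 57, 41, 40, 7, 8, 4, 0, 0, 0]
550 [22, 22, 21, 23, 45, 56, 12, 12, 6, 352, 240, 179, 179, 148, 6, 6, 6, 8, 7, 0, 0, 0]
500 [21, 18, 17, 22, 26, 56, 31, 7, 8, 7, 150, 192, 190, 150, 6, 7, 6, 6, 4, 0, 0, 0]
450 [23, 20, 17, 22, 7, 63, 6, 21, 7, 6, 150, 186, 186, 145, 142, 18, 24, 6, 4, 0, 0, 0]
400 [21, 21, 22, 21, 32, 64, 6, 22, 6, 6, 29, 160, 154, 163, 113, 8, 21, 6, 5, 0, 0, 0]
350 [33, 7, 7, 6, 6, 6, 38, 5, 6, 28, 34, 111, 9, 10, 7, 11, 6, 5, 3, 0, 0, 0]
300 [37, 6, 12, 12, 6, 37, 15, 6, 30, 27, 7, 7, 7, 7, 13, 11, 7, 7, 4, 0, 0, 0]
250 [7, 6, 14, 13, 6, 7, 6, 6, 8, 6, 8, 7, 14, 15, 15, 7, 5, 336, 337, 228, 0, 0]
200 [6, 6, 6, 8, 6, 6, 6, 6, 7, 8, 8, 6, 14, 15, 14, 6, 7, 8, 335, 0, 0, 0]
[[570.7 384.   19. ]
 [537.4 237.6  19. ]
 [381.2 270.6  19. ]
 [414.1 418.   19. ]]
[150.1 159.6 151.1 160.3] [  77.2  -11.9 -102.6  167.7] [475.83241444 327.55731493  19.        ]
rounds [[505.44931958 289.2539624   14.        ]
 [428.63164359 306.78615087  14.        ]] slot [[485.26163657 369.48154096  12.        ]]
br [[470.79565844  44.66555599  18.        ]
 [393.14437794  59.82042453  18.        ]
 [469.77477453  32.45368854  18.        ]
 [392.19775904  46.05463375  18.        ]]
```

Two checks agree with the task's numbers:
- **Tray:** centre (476,328), yaw about 167.5°. The recess positions predicted from this match the measured ones to 2 mm.
- **Long bracket:** about (431,46), long axis near 169.5°, 79 mm long.

I'll lift first, then cross above the machine, which is at most 0.19 m high on this path, turning the tool towards 168°.

```bash

python3 -m crank '{"steps": [[[0,0,1],[0,0,1]],[[0,0,1],[0,0,1]],[[0,0,1],[0,0,1]],[[0,0,1],[0,0,1]],[[0,1,0],[0,0,1]],[[0,1,0],[0,0,1]],[[0,1,0],[0,0,1]],[[0,1,0],[0,0,1]],[[0,1,0],[0,0,1]],[[0,1,0],[0,0,1]]]}' 87
python3 -m crank '{"steps": [[[0.3,1,0],[0,0,1]],[[0.3,1,0],[0,0,1]],[[0.3,1,0],[0,0,1]],[[0.3,1,0],[0,0,1]],[[0.3,1,0],[0,0,1]],[[0.3,1,0],[0,0,1]],[[0.3,1,0],[0,0,1]],[[0.3,1,0],[0,0,1]],[[0.3,1,0],[0,0,1]],[[0.3,1,0],[0,0,1]]]}'
python3 -m crank '{"steps": [[[0.5,1,0],[0,0,1]],[[0.5,1,0],[0,0,1]],[[0.5,1,0],[0,0,1]],[[0.5,1,0],[0,0,1]],[[0.5,1,0],[0,0,1]],[[0.5,1,0],[0,0,1]],[[0.5,1,0],[0,0,1]],[[0.5,1,0],[0,0,1]],[[0,0.6,-1],[0,0,1]],[[0,0,0],[0,0,0]]]}'
python3 -m crank '{"steps": [[[0,0,-1],[0,0,0]],[[0,0,-1],[0,0,0]],[[0,0,-1],[0,0,0]],[[0,0,-1],[0,0,0]],[[0,0,0],[0,0,0]],[[0,0,0],[0,0,0]]]}'
python3 - <<'E'
from h import *
c=cams.camera("wrist"); cv2.imwrite("pics/w1.png",c["pixels"]); s=monitor.read_state(); print(s["ee_pos"],s["eef_rot"])
E
```

```text
time: 1.08
ee_pos: [0.2563, -0.4187, 0.3224]
eef_rot: [0.796, 0.605, -0.0, 0.0]
ft_force: [-0.5, -0.7, 0.0]
width: 0.087
grip_force: 0.0
time: 1.92
ee_pos: [0.3315, -0.1687, 0.3226]
eef_rot: [0.466, 0.885, -0.0, 0.0]
ft_force: [0.3, -1.1, 0.5]
width: 0.0871
grip_force: 0.0
time: 2.75
ee_pos: [0.4303, 0.0485, 0.2947]
eef_rot: [0.089, 0.996, 0.0, -0.002]
ft_force: [-1.0, 0.4, -1.7]
width: 0.0873
grip_force: 0.0
time: 3.25
ee_pos: [0.4309, 0.0444, 0.1977]
eef_rot: [0.095, 0.996, -0.0, -0.001]
ft_force: [0.4, 0.5, 0.1]
width: 0.0871
grip_force: 0.0
[0.43179045 0.04467787 0.19878079] [9.44770095e-02 9.95527016e-01 6.32935913e-05 2.26936679e-04]
```

View pics/w1.png

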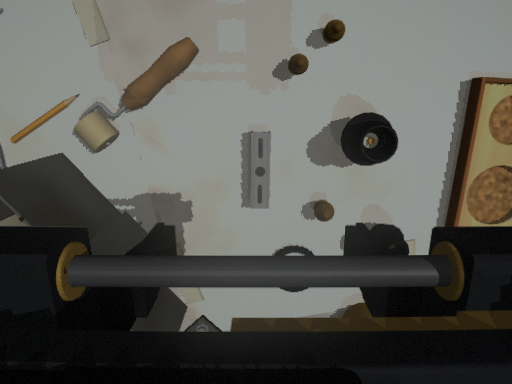

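The wrist view shows the long bracket at (260,170), running (260,130)–(258,208), nearly aligned with the tool. The large holder is at (370,140), with its mouth at (372,142).

```bash
cat >> h.py <<'E'
def blob(c,z0,z1,xy,rad,pz):
    "contour of depth-masked blob around world xy (mm)"
    P=cloud(c)*1000; m=np.uint8((P[...,2]>z0)&(P[...,2]<z1)&(np.hypot(P[...,0]-xy[0],P[...,1]-xy[1])<rad)&(c["z_map"]>0))
    n,L,S,_=cv2.connectedComponentsWithStats(m); k=1+np.argmax(S[1:,4])
    ct=max(cv2.findContours(np.uint8(L==k),cv2.RETR_EXTERNAL,cv2.CHAIN_APPROX_NONE)[0],key=cv2.contourArea)
    q=(plane(c,ct[:,0],pz/1000)[:,:2]*1000).astype(np.float32)
    rc=cv2.minAreaRect(q); ce=cv2.minEnclosingCircle(q)
    print("rect",np.round(rc[0],1),np.round(rc[1],1),round(rc[2],1),"circ",np.round(ce[0],1),round(ce[1],1),"z",np.median(P[...,2][L==k]).round(1),S[k].tolist()); return q
E
python3 - <<'E'
from h import *
c=cams.camera("wrist")
blob(c,11,26,(431,46),55,18)
blob(c,50,75,(416,148),40,62)
P=cloud(c)*1000; print(P[60:70,200:210,2].mean(), P[170,265],P[170,255], P[130:140,340,2].mean())
g=cv2.cvtColor(c["pixels"],cv2.COLOR_BGR2GRAY); m=np.uint8(g<50); m[:,:330]=0;m[:,410:]=0;m[:105]=0;m[172:]=0
ct=max(cv2.findContours(m,0,1)[0],key=cv2.contourArea); print(cv2.boundingRect(ct),cv2.minEnclosingCircle(np.float32(plane(c,ct[:,0],.03)[:,:2]*1000)))
E
```

```text
rect [431.6  44.4] [19.4 79.7] 78.8 circ [431.5  44.5] 40.8 z 18.2 [250, 131, 20, 77, 1470]
rect [416.2 151.2] [37.6 36. ] 57.3 circ [416.4 151.2] 19.1 z 60.8 [354, 120, 43, 42, 715]
2.0112589965186825 [432.6114534   50.06547408  18.03913458] [430.54865991  39.99389354  18.71200371] 10.191725025035115
(340, 112, 57, 52) ((418.30096435546875, 155.07327270507812), 28.03313636779785)
```

The bracket is at (431.6,44.4), axis 168.8°, 79.7×19.4 mm, top at z 18. All of that agrees. Descend to TCP z≈12 mm and grip.

```bash

python3 -m crank '{"steps": [[[0,0,-1],[0,0,0]],[[0,0,-1],[0,0,0]],[[0,0,-1],[0,0,0]],[[0,0,-1],[0,0,0]],[[0,0,-1],[0,0,0]],[[0,0,-1],[0,0,0]],[[0,0,-1],[0,0,0]],[[0,0,-0.48],[0,0,0]],[[0,0,0],[0,0,0]],[[0,0,0],[0,0,0]]]}' 45
python3 -m crank '{"steps": [[[0,0,0],[0,0,0]],[[0,0,0],[0,0,0]],[[0,0,0],[0,0,0]],[[0,0,0],[0,0,0]],[[0,0,0],[0,0,0]],[[0,0,0],[0,0,0]]]}' 0 40
```

```text
time: 4.18
ee_pos: [0.4325, 0.045, 0.0116]
eef_rot: [0.094, 0.996, 0.0, 0.0]
ft_force: [-0.4, -0.2, 1.4]
width: 0.0451
grip_force: 0.0
time: 4.68
ee_pos: [0.4318, 0.0449, 0.011]
eef_rot: [0.094, 0.996, -0.0, 0.0]
ft_force: [-1.4, -0.5, 5.6]
width: 0.0193
grip_force: 40.0
```

```bash

python3 -m crank '{"steps": [[[0,0,1],[0,0,0]],[[0,0,1],[0,0,0]],[[0,0,1],[0,0,0]],[[0,0,1],[0,0,0]],[[0,0,1],[0,0,0]],[[0,0,1],[0,0,0]],[[0,0,1],[0,0,0]],[[0,1,0],[0,0,0]],[[0,1,0],[0,0,0]],[[0,1,0],[0,0,0]]]}'
python3 -m crank '{"steps": [[[0,1,0],[0,0,0]],[[0,1,0],[0,0,0]],[[0,1,0],[0,0,0]],[[0,1,0],[0,0,0]],[[0,1,0],[0,0,0]],[[0,1,0],[0,0,0]],[[0,0,0],[0,0,0]],[[0,0,0],[0,0,0]],[[0,0,0],[0,0,0]],[[0,0,0],[0,0,0]]]}'
python3 - <<'E'
from h import *
c=cams.camera("wrist"); cv2.imwrite("pics/w2.png",c["pixels"]); s=monitor.read_state(); print(s["ee_pos"],s["eef_rot"],s["width"])
E
```

```text
time: 5.52
ee_pos: [0.4315, 0.1207, 0.1861]
eef_rot: [0.095, 0.996, -0.0, 0.001]
ft_force: [0.5, -0.2, -0.5]
width: 0.0192
grip_force: 40.0
time: 6.35
ee_pos: [0.4317, 0.2689, 0.1854]
eef_rot: [0.095, 0.996, -0.0, -0.0]
ft_force: [-0.1, 0.5, -0.8]
width: 0.019
grip_force: 40.0
[0.43180866 0.26888802 0.18550507] [ 9.47121801e-02  9.95504644e-01 -3.10064869e-04  1.04090812e-04] 0.01959924109368331
```

View pics/w2.png

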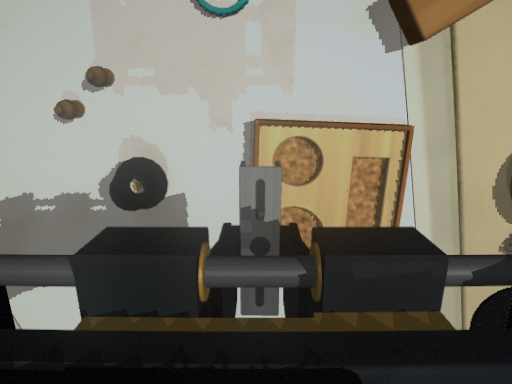

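The bracket is held square. The tray's near rim runs (256,121)–(412,128), the small round is at (297,161), and the slot's near end is at (352–384,157).

```bash
python3 - <<'E'
from h import *
c=cams.camera("wrist"); 
q=plane(c,[(255.5,121),(412.5,127.5)],.019)[:,:2]*1000; d=(q[1]-q[0]); L=np.hypot(*d); d/=L
a=np.degrees(np.arctan2(d[1],d[0])); print(q,L,"edge dir",a)
hsv=cv2.cvtColor(c["pixels"],cv2.COLOR_BGR2HSV)
# small round: cork darker than board
g=c["pixels"][...,1]; print(g[161,297],g[145,335])
m=np.uint8((g<(int(np.median(g[150:170,290:305]))+int(np.median(g[140:170,328:340])))//2)); m=cv2.medianBlur(m,5)
m[:,:272]=0; m[:130]=0; m[195:]=0; m[:,400:]=0
for ct in cv2.findContours(m,0,1)[0]:
    if cv2.contourArea(ct)>300:
        w=np.float32(plane(c,ct[:,0],.014)[:,:2]*1000); print(cv2.boundingRect(ct),cv2.minEnclosingCircle(w),cv2.minAreaRect(w))
# centre from near edge (tray x=+82, y from +77 (left) to -77)
y=-d; x=np.array([y[1],-y[0]]); ctr=q.mean(0)-82*x; print("x axis",x,np.degrees(np.arctan2(x[1],x[0])),"centre",ctr)
for n,p in dict(cup=(-38,33),hold=(42,33),slot=(0,-40)).items(): print(n,ctr+p[0]*x+p[1]*y)
E
```

```text
[[381.28115004 274.32148142]
 [415.20884844 421.47765186]] 151.01664549503082 edge dir 77.01699789701279
125 167
(349, 156, 41, 39) ((456.58319091796875, 376.0721740722656), 26.4501953125) ((455.9392395019531, 376.1719055175781), (37.81262969970703, 39.644222259521484), 77.49346160888672)
(272, 136, 52, 59) ((433.88531494140625, 301.8092956542969), 33.78409957885742) ((432.3125305175781, 307.00897216796875), (50.85204315185547, 58.67350387573242), 79.71090698242188)
x axis [-0.97443676  0.22466198] 167.01699789701277 centre [478.14881339 329.47728438]
cup [507.7635649  288.78371617]
hold [429.80862426 306.75667448]
slot [487.13529255 368.4547547 ]
```

```bash

python3 -m crank '{"steps": [[[0.54,0.99,0],[0,0,-0.09]],[[0.54,0.99,0],[0,0,-0.09]],[[0.54,0.99,0],[0,0,-0.09]],[[0.54,0.99,0],[0,0,-0.09]],[[0,0,-1],[0,0,0]],[[0,0,-1],[0,0,0]],[[0,0,-1],[0,0,0]],[[0,0,-1],[0,0,0]],[[0,0,-1],[0,0,0]],[[0,0,-1],[0,0,0]]]}'
python3 -m crank '{"steps": [[[0,0,0],[0,0,0]],[[0,0,-0.2],[0,0,0]],[[0,0,-0.2],[0,0,0]],[[0,0,-0.2],[0,0,0]],[[0,0,0],[0,0,0]],[[0,0,0],[0,0,0]]]}'
```

```text
time: 7.28
ee_pos: [0.486, 0.368, 0.0345]
eef_rot: [0.11, 0.994, -0.0, 0.0]
ft_force: [0.2, 0.4, 0.3]
width: 0.0193
grip_force: 40.0
time: 7.78
ee_pos: [0.4857, 0.3692, 0.0212]
eef_rot: [0.11, 0.994, 0.0, 0.0]
ft_force: [-0.1, -0.6, -0.1]
width: 0.0192
grip_force: 40.0
```

```bash

python3 -m crank '{"steps": [[[0,0,-0.08],[0,0,0]],[[0,0,-0.06],[0,0,0]],[[0,0,0],[0,0,0]],[[0,0,0],[0,0,0]]]}'
python3 -m crank '{"steps": [[[0,0,0],[0,0,0]],[[0,0,0],[0,0,0]],[[0,0,0],[0,0,0]],[[0,0,0.4],[0,0,0]],[[0,0,0.8],[0,0,0]],[[0,0,1],[0,0,0]],[[0,0,1],[0,0,0]],[[0,0,1],[0,0,0]],[[0,0,1],[0,0,0]]]}' 28
python3 -m crank '{"steps": [[[-0.5,-1,0.5],[0,0,-1]],[[-0.5,-1,0],[0,0,-1]],[[-0.5,-1,0],[0,0,-1]],[[-0.5,-1,0],[0,0,-1]],[[-0.5,-1,0],[0,0,-1]],[[-0.5,-1,0],[0,0,-1]],[[0,-1,0],[0,0,-1]],[[0,-1,0],[0,0,-1]],[[0,-0.7,0],[0,0,0]],[[0,0,0],[0,0,0]]]}' 87
python3 - <<'E'
from h import *
s=monitor.read_state(); print(s["ee_pos"],s["eef_rot"],s["width"])
c=cams.camera("top"); blob(c,15.5,30,(486,368),45,24); cv2.imwrite("pics/t2.png",cv2.resize(c["pixels"][130:230,80:220],None,fx=5,fy=5))
E
```

```text
time: 8.12
ee_pos: [0.4855, 0.369, 0.0172]
eef_rot: [0.11, 0.994, 0.0, 0.0]
ft_force: [-0.8, 0.0, 0.1]
width: 0.0192
grip_force: 40.0
time: 8.87
ee_pos: [0.4852, 0.3691, 0.1492]
eef_rot: [0.109, 0.994, 0.0, 0.0]
ft_force: [-0.0, 0.4, -0.6]
width: 0.028
grip_force: 0.0
time: 9.7
ee_pos: [0.4107, 0.148, 0.1601]
eef_rot: [0.445, 0.896, -0.001, 0.001]
ft_force: [-0.2, -1.3, 0.3]
width: 0.0841
grip_force: 0.0
[0.41066644 0.14804268 0.16009749] [ 4.44835951e-01  8.95611312e-01 -7.54027412e-04  8.86606969e-04] 0.08405518092578843Traceback (most recent call last):
  File "<stdin>", line 3, in <module>
  File "h.py", line 18, in blob
    n,L,S,_=cv2.connectedComponentsWithStats(m); k=1+np.argmax(S[1:,4])
                                                     ~~~~~~~~~^^^^^^^^^
    return _wrapfunc(a, 'argmax', axis=axis, out=out, **kwds)
    return bound(*args, **kwds)
ValueError: attempt to get argmax of an empty sequence
```

The arm blocks the top camera, so I'll check the bracket later with the wrist camera. Now I'll descend on the large holder's barrel at (416.3,151.2).

```bash

python3 -m crank '{"steps": [[[0.22,0.13,0],[0,0,0]],[[0,0,-1],[0,0,0]],[[0,0,-1],[0,0,0]],[[0,0,-1],[0,0,0]],[[0,0,-1],[0,0,0]],[[0,0,-1],[0,0,0]],[[0,0,0],[0,0,0]],[[0,0,0],[0,0,0]]]}' 87
python3 -m crank '{"steps": [[[0,0,0],[0,0,0]],[[0,0,0],[0,0,0]],[[0,0,0],[0,0,0]],[[0,0,0],[0,0,0]],[[0,0,0],[0,0,0]],[[0,0,0],[0,0,0]],[[0,0,0],[0,0,0]],[[0,0,0],[0,0,0]]]}' 0 30
```

```text
time: 10.42
ee_pos: [0.4152, 0.1564, 0.0344]
eef_rot: [0.442, 0.897, 0.0, -0.001]
ft_force: [0.4, 1.1, 0.9]
width: 0.0869
grip_force: 0.0
time: 11.08
ee_pos: [0.416, 0.1547, 0.0347]
eef_rot: [0.443, 0.897, 0.0, 0.0]
ft_force: [-0.8, -0.2, -0.6]
width: 0.0416
grip_force: 0.0
```

```bash

python3 -m crank '{"steps": [[[0,0,0],[0,0,0]],[[0,0,0],[0,0,0]],[[0,0,0],[0,0,0]],[[0,0,0],[0,0,0]]]}'
python3 -m crank '{"steps": [[[0,0,1],[0,0,0]],[[0,0,1],[0,0,0]],[[0,0,1],[0,0,0]],[[0,0,1],[0,0,0]],[[0,0,0],[0,0,0]],[[0,0,0],[0,0,0]],[[0,0,0],[0,0,0]]]}'
python3 - <<'E'
from h import *
c=cams.camera("wrist"); cv2.imwrite("pics/w3.png",c["pixels"]); s=monitor.read_state(); print(s["ee_pos"],s["eef_rot"],s["width"],s["grip_force"])
E
```

```text
time: 11.42
ee_pos: [0.416, 0.1548, 0.0346]
eef_rot: [0.443, 0.897, 0.0, -0.0]
ft_force: [-0.0, -1.1, 0.3]
width: 0.0352
grip_force: 30.0
time: 12.0
ee_pos: [0.4156, 0.1544, 0.1339]
eef_rot: [0.443, 0.897, -0.0, -0.0]
ft_force: [-0.5, 0.5, -1.0]
width: 0.0351
grip_force: 30.0
[0.41529239 0.15445872 0.13353281] [ 4.42889172e-01  8.96576024e-01 -4.89187650e-04 -6.13111384e-04] 0.035220822190875536 29.994183937087655
```

View pics/w3.png

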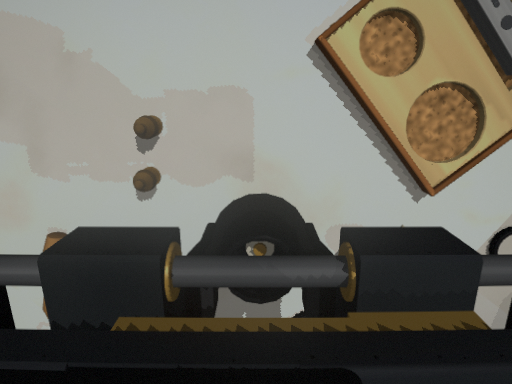

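The holder is held upright, with its flange's front edge at about (262,194). In the tray, the bracket sits in the slot at top right, the small round is at (390,43) and the large round at (443,122). I'll compute the holder's offset in the hand and the recess centres from this view.

```bash
python3 - <<'E'
from h import *
c=cams.camera("wrist"); s=monitor.read_state(); p=s["ee_pos"]*1000
g=c["pixels"].max(2); 
for u in (245,260,275):
    col=g[150:230,u]; print(u,[150+i for i in range(79) if col[i]<70][:1])
row=g[215]; d=[u for u in range(190,340) if row[u]<70]; print(d[0],d[-1])
th=2*np.arctan2(s["eef_rot"][1],s["eef_rot"][0]); tx=np.array([np.cos(th),np.sin(th)])
for z in (125.5,129.): 
  q=plane(c,[(262,194)],z/1000)[0]*1000; off=q[:2]-p[:2]; print(z,q,"along tx",off@tx-26)
gg=c["pixels"][...,1].astype(int)
m=np.uint8((gg<(gg[43,390]+gg[75,420]+8)//2)); m=cv2.medianBlur(np.uint8((cloud(c)[...,2]<.0105)&(cloud(c)[...,2]>.003)),5)
for nm,(x0,y0,x1,y1) in dict(hold=(350,5,427,85),cup=(400,75,488,170)).items():
    k=m[y0:y1,x0:x1].copy(); n,L,S,_=cv2.connectedComponentsWithStats(k); i=1+np.argmax(S[1:,4]); ct=cv2.findContours(np.uint8(L==i),0,1)[0][0][:,0]+[x0,y0]
    w=np.float32(plane(c,ct,.009)[:,:2]*1000); print(nm,S[i],cv2.minEnclosingCircle(w),cv2.minAreaRect(w))
E
```

```text
245 [196]
260 [194]
275 [196]
220 299
125.5 [402.55910145 173.74597622 125.5       ] along tx -3.0052042537900583
129.0 [401.94890775 174.51009742 129.        ] along tx -2.0275486380555527
hold [  10    5   63   67 3266] ((428.3265686035156, 308.1430969238281), 25.211668014526367) ((428.4727478027344, 308.2994384765625), (49.21770095825195, 48.78839111328125), 86.27417755126953)
cup [   7    8   76   80 4744] ((507.4812316894531, 290.5024108886719), 33.15992736816406) ((507.01568603515625, 290.140869140625), (64.30497741699219, 65.04071807861328), 69.27277374267578)
```

Recess centres are holder (428.5,308) and cup (507,290), with radii matching the spec. The holder sits 2.5 mm back in the hand, so the TCP target is (427,310).

```bash

python3 -m crank '{"steps": [[[0.08,1,0],[0,0,0]],[[0.08,1,0],[0,0,0]],[[0.08,1,0],[0,0,0]],[[0.08,1,0],[0,0,0]],[[0.08,1,0],[0,0,0]],[[0.06,1,0],[0,0,0]],[[0,0.22,0],[0,0,0]],[[0,0,-1],[0,0,0]],[[0,0,-1],[0,0,0]],[[0,0,-1],[0,0,0]]]}'
python3 -m crank '{"steps": [[[0,0,-0.2],[0,0,0]],[[0,0,-0.2],[0,0,0]],[[0,0,-0.2],[0,0,0]],[[0,0,-0.1],[0,0,0]],[[0,0,0],[0,0,0]],[[0,0,0],[0,0,0]]]}'
```

```text
time: 12.93
ee_pos: [0.427, 0.3099, 0.0577]
eef_rot: [0.443, 0.897, -0.0, -0.0]
ft_force: [0.4, -0.2, -0.8]
width: 0.0353
grip_force: 30.0
time: 13.43
ee_pos: [0.4279, 0.3105, 0.0428]
eef_rot: [0.443, 0.897, 0.0, 0.0]
ft_force: [-0.3, -0.0, -0.1]
width: 0.0353
grip_force: 30.0
```

```bash

python3 -m crank '{"steps": [[[0,0,-0.06],[0,0,0]],[[0,0,-0.05],[0,0,0]],[[0,0,0],[0,0,0]],[[0,0,0],[0,0,0]]]}'
python3 -m crank '{"steps": [[[0,0,0],[0,0,0]],[[0,0,0],[0,0,0]],[[0,0,0],[0,0,0]],[[0,0,0],[0,0,0]],[[0,0,0.4],[0,0,0]],[[0,0,0.6],[0,0,0]],[[0,0,1],[0,0,0]],[[0,0,1],[0,0,0]],[[0,0,1],[0,0,0]],[[0,0,1],[0,0,0]]]}' 60
python3 -m crank '{"steps": [[[0,0,1],[0,0,0]],[[0,-0.7,1],[0,0,0]],[[0,-0.6,0],[0,0,0]],[[0,0,0],[0,0,0]],[[0,0,0],[0,0,0]],[[0,0,0],[0,0,0]]]}'
python3 - <<'E'
from h import *
c=cams.camera("wrist"); cv2.imwrite("pics/w4.png",c["pixels"]); s=monitor.read_state(); print(s["ee_pos"],s["eef_rot"],s["width"],s["grip_force"])
blob(c,58,80,(428,308),45,68)
blob(c,17,30,(486,368),45,24)
E
```

```text
time: 13.77
ee_pos: [0.4281, 0.3106, 0.0405]
eef_rot: [0.443, 0.897, 0.0, 0.001]
ft_force: [-2.2, -1.8, 10.6]
width: 0.0355
grip_force: 30.0
time: 14.6
ee_pos: [0.4271, 0.3104, 0.1662]
eef_rot: [0.443, 0.897, 0.0, 0.0]
ft_force: [0.7, -0.7, -1.3]
width: 0.0597
grip_force: 0.0
time: 15.1
ee_pos: [0.4271, 0.2782, 0.2141]
eef_rot: [0.443, 0.897, -0.0, -0.0]
ft_force: [-0.1, -0.1, -0.1]
width: 0.06
grip_force: 0.0
[0.42693381 0.27841588 0.21398608] [ 4.42496854e-01  8.96769967e-01 -8.96109435e-05 -3.89920443e-04] 0.059794975062431074 0.0
rect [428.9 309.2] [35.7 35.8] 37.5 circ [428.7 309.5] 18.3 z 67.5 [262, 133, 40, 40, 503]
rect [484.7 368.7] [21.2 80.7] 77.0 circ [484.6 368.8] 41.4 z 24.2 [326, 97, 62, 72, 1586]
```

View pics/w4.png

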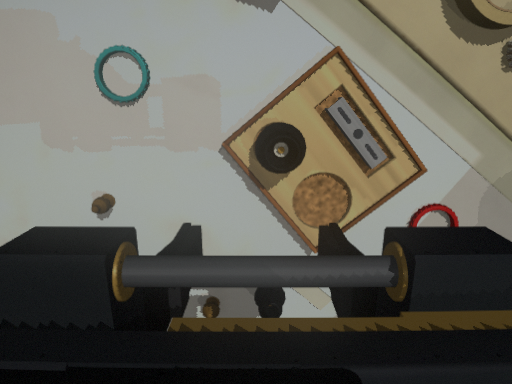

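The view shows the holder at (280,147) and the bracket at (357,132), both seated: the tops read z 67.5 and 24.2, and the positions are good to within 2 mm. Next I'll get the tower's near edge and hover for the ring.

```bash

python3 -m crank '{"steps": [[[0,-1,0],[0,0,-0.3]],[[0.4,-1,0],[0,0,-0.3]],[[0.4,-1,0],[0,0,-0.3]],[[0.4,-1,0],[0,0,-0.3]],[[0.4,-1,0],[0,0,-0.3]],[[0.5,-1,0],[0,0,0]],[[0.5,-1,0],[0,0,0]],[[0.5,-0.5,0],[0,0,0]],[[0,0,0],[0,0,0]],[[0,0,0],[0,0,0]]]}' 87
python3 - <<'E'
from h import *
c=cams.camera("wrist"); cv2.imwrite("pics/w5.png",c["pixels"]); s=monitor.read_state(); print(s["ee_pos"],s["eef_rot"],s["width"],s["grip_force"])
c=cams.camera("top"); P=cloud(c).reshape(-1,3)*1000; P=P[(c["z_map"].ravel()>0)&(P[:,2]>75)&(P[:,2]<450)&(P[:,1]>-60)&(P[:,1]<60)&(P[:,0]>460)&(P[:,0]<720)]
for x in range(460,720,20):
    k=P[abs(P[:,0]-x)<10]
    if len(k): i=k[:,1].argmax(); print(x,k[i].round(),len(k))
E
```

```text
time: 15.98
ee_pos: [0.5049, 0.0907, 0.2135]
eef_rot: [0.501, 0.866, 0.0, -0.001]
ft_force: [-0.9, -0.1, 0.1]
width: 0.087
grip_force: 0.0
[0.50447318 0.09161758 0.21374915] [ 4.99953801e-01  8.66051594e-01  1.47454594e-04 -9.00889991e-04] 0.08694781455871528 0.0
460 [469.  34. 305.] 11
480 [480.  38. 307.] 17
560 [567. -42. 352.] 15
580 [584. -34. 351.] 50
600 [610. -31. 346.] 49
620 [629. -23. 339.] 13
640 [633. -21. 334.] 90
660 [653. -49. 395.] 228
```

View pics/w5.png

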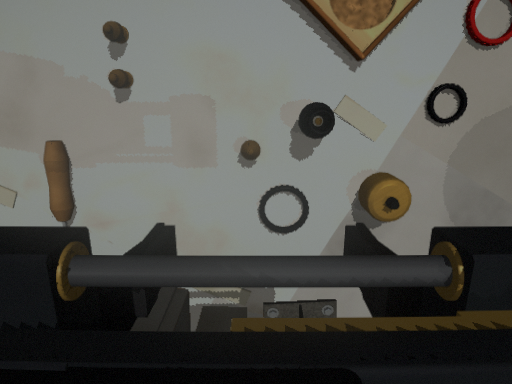

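The large ring is at (284,209), the cup at (385,197) with its cord grip at (392,204), and the small holder at (317,120). There is room for the fingers.

```bash
cat > ring.py <<'E'
from h import *
c=cams.camera("wrist"); P=cloud(c)*1000; s=monitor.read_state(); print((s["ee_pos"]*1000).round(1))
g=c["pixels"].max(2); m=np.uint8(g<75); m[:180]=0; m[236:]=0; m[:,:255]=0; m[:,312:]=0
cs,_=cv2.findContours(m,cv2.RETR_CCOMP,cv2.CHAIN_APPROX_NONE)
for ct in cs:
    if cv2.contourArea(ct)>300: w=np.float32(plane(c,ct[:,0],.010)[:,:2]*1000); print("ring",cv2.boundingRect(ct),cv2.minEnclosingCircle(w),cv2.fitEllipse(w))
blob(c,20,33,(637,130),50,28)
hsv=cv2.cvtColor(c["pixels"],cv2.COLOR_BGR2HSV); m=np.uint8((hsv[...,1]>120)); m[:165]=0;m[225:]=0;m[:,:350]=0;m[:,415:]=0
ct=max(cv2.findContours(m,0,1)[0],key=cv2.contourArea); w=np.float32(plane(c,ct[:,0],.028)[:,:2]*1000); print("cup",cv2.boundingRect(ct),cv2.minEnclosingCircle(w),cv2.minAreaRect(w))
print(np.median(P[195:200,375:380].reshape(-1,3),0))
E
python3 ring.py
```

```text
[504.3  92.  214.1]
ring (258, 186, 50, 49) ((552.758544921875, 61.31917953491211), 28.88443374633789) ((552.871826171875, 61.4389762878418), (55.10904312133789, 56.44558334350586), 24.174352645874023)
ring (263, 192, 40, 37) ((552.2930908203125, 61.97602081298828), 22.75266456604004) ((552.5880737304688, 61.65061569213867), (43.062225341796875, 44.39619445800781), 120.13627624511719)
rect [629.5 132.1] [49.5 34.9] 83.4 circ [637.3 131.2] 25.3 z 29.1 [362, 177, 45, 45, 324]
cup (365, 174, 46, 49) ((636.1744995117188, 132.8802032470703), 29.544729232788086) ((639.0810546875, 134.4376983642578), (47.792884826660156, 55.16420364379883), 36.95939636230469)
[624.40366042 130.18874968  36.29488163]
```

```bash

python3 -m crank '{"steps": [[[0.97,-0.61,-1],[0,0,0]],[[0.96,-0.6,-1],[0,0,0]],[[0,0,-1],[0,0,0]],[[0,0,-1],[0,0,0]],[[0,0,-1],[0,0,0]],[[0,0,-1],[0,0,0]],[[0,0,-1],[0,0,0]],[[0,0,-1],[0,0,0]],[[0,0,0],[0,0,0]],[[0,0,0],[0,0,0]]]}' 87
python3 -m crank '{"steps": [[[0,0,-0.2],[0,0,0]],[[0,0,-0.2],[0,0,0]],[[0,0,0],[0,0,0]]]}'
python3 -m crank '{"steps": [[[0,0,0],[0,0,0]],[[0,0,0],[0,0,0]],[[0,0,0],[0,0,0]],[[0,0,0],[0,0,0]],[[0,0,0],[0,0,0]],[[0,0,0],[0,0,0]],[[0,0,0],[0,0,0]]]}' 0 15
```

```text
time: 16.97
ee_pos: [0.5522, 0.0611, 0.014]
eef_rot: [0.5, 0.866, -0.0, -0.001]
ft_force: [0.5, 0.0, 1.4]
width: 0.0865
grip_force: 0.0
time: 17.22
ee_pos: [0.5535, 0.0601, 0.0047]
eef_rot: [0.501, 0.866, 0.0, 0.0]
ft_force: [0.0, -0.8, -0.4]
width: 0.0868
grip_force: 0.0
time: 17.8
ee_pos: [0.5533, 0.06, 0.0044]
eef_rot: [0.501, 0.866, 0.0, 0.0]
ft_force: [-0.7, -0.4, 1.0]
width: 0.0566
grip_force: 15.0
```

```bash

python3 -m crank '{"steps": [[[0,0,1],[0,0,0]],[[0,0,1],[0,0,0]],[[0,0,1],[0,0,0]],[[0,0,1],[0,0,0]],[[0,0,1],[0,0,0]],[[-0.4,1,0],[0,0,0]],[[-0.5,1,0],[0,0,0]],[[-0.5,1,0],[0,0,0]],[[-0.5,1,0],[0,0,0]],[[-0.5,1,0],[0,0,0]]]}'
python3 -m crank '{"steps": [[[-0.5,1,0],[0,0,0]],[[-0.5,0.5,0],[0,0,0]],[[0,0,0],[0,0,0]],[[0,0,0],[0,0,0]],[[0,0,0],[0,0,0]]]}'
python3 - <<'E'
from h import *
c=cams.camera("wrist"); cv2.imwrite("pics/w6.png",c["pixels"]); s=monitor.read_state(); print(s["ee_pos"],s["eef_rot"],s["width"],s["grip_force"])
P=cloud(c)*1000; blob(c,58,80,(428,308),45,68)
E
```

```text
time: 18.63
ee_pos: [0.4924, 0.186, 0.1294]
eef_rot: [0.501, 0.866, 0.0, 0.0]
ft_force: [0.3, 0.7, -0.1]
width: 0.0565
grip_force: 15.0
time: 19.05
ee_pos: [0.4687, 0.2218, 0.1293]
eef_rot: [0.501, 0.866, -0.0, 0.0]
ft_force: [-0.1, -0.1, 0.1]
width: 0.0571
grip_force: 15.0
[0.46887784 0.22147117 0.12924217] [ 5.01231664e-01  8.65313110e-01 -1.05954159e-04  1.68025749e-04] 0.05709606770709894 14.999790927395225
rect [429.5 308.6] [36.1 35.2] 30.0 circ [429.6 308.5] 18.2 z 67.6 [245, 29, 59, 61, 1090]
```

View pics/w6.png

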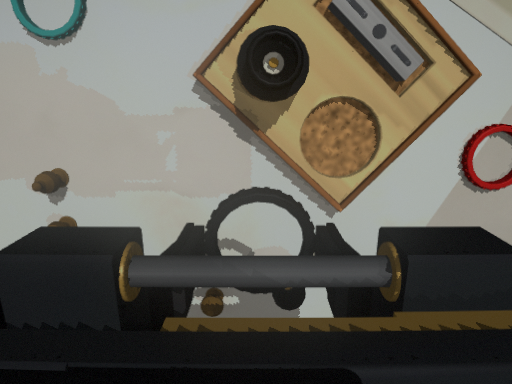

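The ring is held flat, with its front edge at (261,188). The holder is at (273,62), measured at (429.5,308.6). I'll compute the ring's offset in the hand.

```bash
python3 - <<'E'
from h import *
c=cams.camera("wrist"); s=monitor.read_state(); p=s["ee_pos"]*1000
g=c["pixels"].max(2); m=np.uint8(g<75)
th=2*np.arctan2(s["eef_rot"][1],s["eef_rot"][0]); tx=np.array([np.cos(th),np.sin(th)]); ty=np.array([tx[1],-tx[0]])
out=[];inn=[]
for u in range(222,302,4):
    v=[v for v in range(170,250) if m[v,u]]; 
    if v:
        out.append((u,v[0])); w=v[0]
        while m[w,u] and w<252: w+=1
        if w<225: inn.append((u,w-.5))
from scipy.optimize import least_squares
for pts,z,R in((out,134.8,28),(inn,134.8,22.5)):
    q=plane(c,pts,z/1000)[:,:2]*1000
    f=least_squares(lambda a:np.hypot(*(q-a).T)-R,p[:2]); o=f.x-p[:2]; print("centre",f.x,"tx,ty off",o@tx,o@ty,"rms",np.std(f.fun),len(q))
E
```

```text
centre [468.14272716 223.3628313 ] tx,ty off 2.0524406763021594 0.312989361592529 rms 0.2938588804865472 20
centre [468.85670439 222.43120072] tx,ty off 0.8891260192943918 0.4691880529785481 rms 0.15494071747332916 20
```

```bash

python3 -m crank '{"steps": [[[-0.4,0.9,0],[0,0,0]],[[-0.4,0.9,0],[0,0,0]],[[-0.4,0.9,0],[0,0,0]],[[-0.36,0.74,0],[0,0,0]],[[0,0,-1],[0,0,0]],[[0,0,-1],[0,0,0]],[[0,0,0],[0,0,0]],[[0,0,0],[0,0,0]],[[0,0,0],[0,0,0]]]}'
python3 - <<'E'
from h import *
print([ (monitor.read_state()["ee_pos"]*1000).round(1)])
E
python3 -m crank '{"steps": [[[0,0,-0.2],[0,0,0]],[[0,0,-0.2],[0,0,0]],[[0,0,-0.2],[0,0,0]],[[0,0,0],[0,0,0]]]}'
```

```text
time: 19.9
ee_pos: [0.43, 0.3085, 0.0804]
eef_rot: [0.501, 0.865, 0.0, 0.0]
ft_force: [-0.2, 0.4, -0.3]
width: 0.057
grip_force: 15.0
[array([430. , 308.5,  80.4])]
time: 20.23
ee_pos: [0.429, 0.308, 0.0635]
eef_rot: [0.501, 0.866, -0.0, -0.0]
ft_force: [-0.8, -0.3, -0.8]
width: 0.0567
grip_force: 15.0
```

The ring is over the barrel with no contact force. I'll continue down to the flange.

```bash

python3 -m crank '{"steps": [[[0,0,-0.2],[0,0,0]],[[0,0,-0.2],[0,0,0]],[[0,0,-0.2],[0,0,0]],[[0,0,-0.2],[0,0,0]],[[0,0,-0.08],[0,0,0]],[[0,0,0],[0,0,0]],[[0,0,0],[0,0,0]]]}'
python3 -m crank '{"steps": [[[0,0,0],[0,0,0]],[[0,0,0],[0,0,0]],[[0,0,0],[0,0,0]],[[0,0,0],[0,0,0]],[[0,0,0.4],[0,0,0]],[[0,0,0.6],[0,0,0]],[[0,0,1],[0,0,0]],[[0,0,1],[0,0,0]],[[0,0,1],[0,0,0]],[[0,0,1],[0,0,0]]]}' 74
python3 -m crank '{"steps": [[[0,-0.7,1],[0,0,0]],[[0,-0.6,1],[0,0,0]],[[0,0,0],[0,0,0]],[[0,0,0],[0,0,0]],[[0,0,0],[0,0,0]]]}'
python3 - <<'E'
from h import *
c=cams.camera("wrist"); cv2.imwrite("pics/w7.png",cv2.resize(c["pixels"][80:240,200:440],None,fx=3,fy=3)); s=monitor.read_state(); print(s["ee_pos"],s["eef_rot"],s["width"],s["grip_force"])
blob(c,58,80,(428,308),45,68)
q=blob(c,40,55,(428,308),45,46)
P=cloud(c)*1000; d=np.hypot(P[...,0]-429,P[...,1]-309); k=P[(d>23.5)&(d<27)]; A=np.c_[k[:,:2]-[429,309],np.ones(len(k))]; print("ring plane",np.linalg.lstsq(A,k[:,2],rcond=None)[0],len(k),np.percentile(k[:,2],[10,50,90]))
E
```

```text
time: 20.82
ee_pos: [0.4292, 0.3086, 0.0423]
eef_rot: [0.501, 0.866, 0.0, -0.0]
ft_force: [0.3, 0.8, 0.4]
width: 0.0571
grip_force: 15.0
time: 21.65
ee_pos: [0.4289, 0.3087, 0.1694]
eef_rot: [0.5, 0.866, 0.0, 0.0]
ft_force: [1.0, 0.4, 0.1]
width: 0.0741
grip_force: 0.0
time: 22.07
ee_pos: [0.429, 0.2761, 0.2175]
eef_rot: [0.501, 0.866, 0.0, 0.0]
ft_force: [-0.9, 0.7, -1.1]
width: 0.0741
grip_force: 0.0
[0.42873637 0.2761887  0.21694998] [ 5.00337309e-01  8.65830521e-01 -2.32875481e-04 -1.80507652e-04] 0.07376858568578015 0.0
rect [428.6 309.8] [35.  35.8] 30.0 circ [428.8 309.6] 18.3 z 67.5 [258, 126, 39, 40, 496]
rect [429.7 309. ] [55.9 55.9] 30.0 circ [429.2 309.1] 28.5 z 46.0 [248, 115, 58, 58, 995]
ring plane [  1.19669054  -1.45527789 281.76599901] 5543 [ 47.24185627 310.54926212 330.10595863]
```

View pics/w7.png

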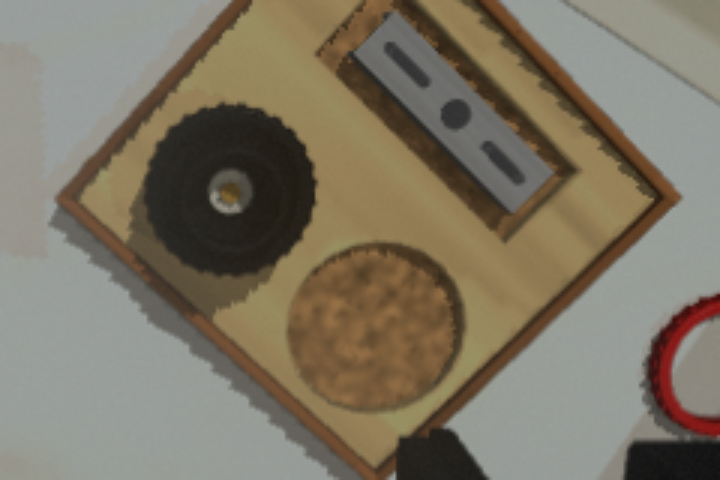

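The ring's top is at z 46 and its centre (429.2,309.1), concentric with the holder, so it lies flat on the flange. Now the cup: hover first, then measure again.

```bash

python3 -m crank '{"steps": [[[0.9,-0.7,0],[0,0,0]],[[0.9,-0.7,0],[0,0,0]],[[0.9,-0.7,0],[0,0,0]],[[0.9,-0.7,0],[0,0,0]],[[0.9,-0.7,0],[0,0,0]],[[0.9,-0.7,0],[0,0,0]],[[0.9,-0.7,0],[0,0,0]],[[0.9,-0.7,0],[0,0,0]],[[0,0,0],[0,0,0]],[[0,0,0],[0,0,0]]]}' 87
python3 - <<'E'
from h import *
c=cams.camera("wrist"); s=monitor.read_state(); print((s["ee_pos"]*1000).round(1))
blob(c,20,33,(637,130),50,28); blob(c,20,52,(637,130),50,33)
blob(c,41,55,(637,130),40,48)
E
```

```text
time: 22.95
ee_pos: [0.6094, 0.1354, 0.2154]
eef_rot: [0.501, 0.865, -0.0, -0.001]
ft_force: [-0.1, 0.4, -1.2]
width: 0.087
grip_force: 0.0
[608.6 136.8 216. ]
rect [631.7 137.2] [49.2 31.5] 53.3 circ [638.8 131.9] 24.9 z 30.1 [260, 163, 46, 38, 222]
rect [638.8 132.5] [47.3 49.7] 29.9 circ [639.1 132.6] 25.3 z 36.0 [260, 163, 46, 47, 1708]
rect [639.  132.1] [11.1 11.5] 30.7 circ [639.1 132.1] 6.2 z 48.0 [278, 185, 12, 12, 115]
```

```bash

python3 -m crank '{"steps": [[[1,-0.16,0],[0,0,0]],[[0.19,0,-1],[0,0,0]],[[0,0,-1],[0,0,0]],[[0,0,-1],[0,0,0]],[[0,0,-1],[0,0,0]],[[0,0,-1],[0,0,0]],[[0,0,-1],[0,0,0]],[[0,0,-1],[0,0,0]],[[0,0,-0.5],[0,0,0]],[[0,0,-0.45],[0,0,0]]]}'
python3 -m crank '{"steps": [[[0,0,0],[0,0,0]],[[0,0,0],[0,0,0]],[[0,0,0],[0,0,0]],[[0,0,0],[0,0,0]],[[0,0,0],[0,0,0]],[[0,0,0],[0,0,0]],[[0,0,0],[0,0,0]],[[0,0,0],[0,0,0]],[[0,0,0],[0,0,0]]]}' 0 30
```

```text
time: 23.83
ee_pos: [0.6376, 0.1333, 0.0173]
eef_rot: [0.5, 0.866, -0.0, -0.001]
ft_force: [-0.1, 0.2, 0.2]
width: 0.0869
grip_force: 0.0
time: 24.58
ee_pos: [0.6393, 0.132, 0.0191]
eef_rot: [0.501, 0.866, 0.0, 0.0]
ft_force: [-0.7, -0.6, 4.0]
width: 0.0485
grip_force: 30.0
```

```bash

python3 -m crank '{"steps": [[[0,0,1],[0,0,0]],[[0,0,1],[0,0,0]],[[0,0,1],[0,0,0]],[[0,0,1],[0,0,0]],[[-0.76,0.9,0],[0,0,0]],[[-0.76,0.9,0],[0,0,0]],[[-0.76,0.9,0],[0,0,0]],[[-0.76,0.9,0],[0,0,0]],[[-0.76,0.9,0],[0,0,0]],[[-0.76,0.9,0],[0,0,0]]]}'
python3 -m crank '{"steps": [[[-0.72,0.9,0],[0,0,0]],[[0,0,0],[0,0,0]],[[0,0,0],[0,0,0]],[[0,0,0],[0,0,0]]]}'
python3 - <<'E'
from h import *
c=cams.camera("wrist"); cv2.imwrite("pics/w8.png",c["pixels"]); s=monitor.read_state(); print((s["ee_pos"]*1000).round(1),s["width"])
blob(c,139,165,s["ee_pos"][:2]*1000,35,146)
E
```

```text
time: 25.42
ee_pos: [0.5238, 0.2678, 0.1184]
eef_rot: [0.501, 0.866, -0.0, -0.0]
ft_force: [0.4, -0.1, -1.5]
width: 0.0487
grip_force: 30.0
time: 25.75
ee_pos: [0.5072, 0.289, 0.1184]
eef_rot: [0.501, 0.866, -0.0, 0.0]
ft_force: [0.0, -0.0, -1.8]
width: 0.0489
grip_force: 30.0
[507.6 288.5 118.3] 0.04843603603314294
rect [477.2 283. ] [12.7  7.5] 30.1 circ [477.7 282. ] 6.8 z 145.6 [177, 238, 30, 17, 366]
```

View pics/w8.png

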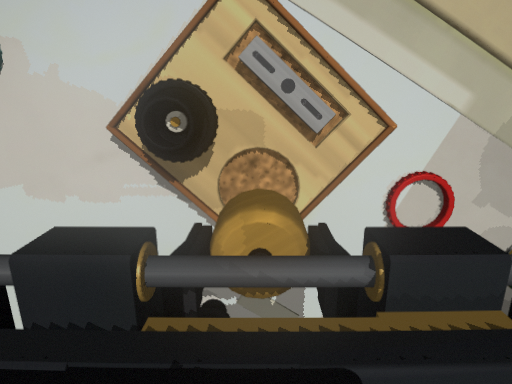

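The cup hangs upright at (260,235), right behind the large recess. The holder, ring and bracket are undisturbed. Lower it.

```bash

python3 -m crank '{"steps": [[[0,0.04,-1],[0,0,0]],[[0,0,-1],[0,0,0]],[[0,0,-1],[0,0,0]],[[0,0,-0.2],[0,0,0]],[[0,0,-0.2],[0,0,0]],[[0,0,-0.2],[0,0,0]],[[0,0,-0.1],[0,0,0]],[[0,0,0],[0,0,0]],[[0,0,0],[0,0,0]]]}'
python3 -m crank '{"steps": [[[0,0,-0.05],[0,0,0]],[[0,0,0],[0,0,0]],[[0,0,0],[0,0,0]]]}'
```

```text
time: 26.55
ee_pos: [0.5075, 0.2908, 0.0269]
eef_rot: [0.501, 0.866, 0.001, 0.0]
ft_force: [0.1, 0.3, -0.9]
width: 0.0485
grip_force: 30.0
time: 26.8
ee_pos: [0.5071, 0.2906, 0.0251]
eef_rot: [0.501, 0.866, 0.0, 0.0]
ft_force: [-0.3, 0.5, -0.1]
width: 0.0487
grip_force: 30.0
```

```bash

python3 -m crank '{"steps": [[[0,0,-0.04],[0,0,0]],[[0,0,0],[0,0,0]],[[0,0,0],[0,0,0]]]}'
python3 -m crank '{"steps": [[[0,0,0],[0,0,0]],[[0,0,0],[0,0,0]],[[0,0,0],[0,0,0]],[[0,0,0],[0,0,0]],[[0,0,0.4],[0,0,0]],[[0,0,0.6],[0,0,0]],[[0,0,1],[0,0,0]],[[0,0,1],[0,0,0]],[[0,0,1],[0,0,0]],[[0,0,1],[0,0,0]]]}' 66
python3 -m crank '{"steps": [[[0,-0.7,1],[0,0,0]],[[0,-1,1],[0,0,0]],[[0,-1,0],[0,0,0]],[[0,-1,0],[0,0,0]],[[0,0,0],[0,0,0]],[[0,0,0],[0,0,0]],[[0,0,0],[0,0,0]]]}'
python3 - <<'E'
from h import *
c=cams.camera("wrist"); cv2.imwrite("pics/w9.png",c["pixels"]); s=monitor.read_state(); print((s["ee_pos"]*1000).round(1),s["width"])
for a in((48,60,(507,290),25,54),(30,60,(507,290),32,40),(58,80,(428,308),45,68),(40,55,(428,308),45,46),(17,30,(486,368),45,24)): blob(c,*a)
E
```

```text
time: 27.05
ee_pos: [0.5072, 0.2906, 0.025]
eef_rot: [0.501, 0.866, 0.0, 0.0]
ft_force: [-4.2, -2.7, 10.4]
width: 0.0488
grip_force: 30.0
time: 27.88
ee_pos: [0.5069, 0.2909, 0.1517]
eef_rot: [0.5, 0.866, 0.001, 0.0]
ft_force: [0.4, -0.6, -0.2]
width: 0.0657
grip_force: 0.0
time: 28.47
ee_pos: [0.5069, 0.1988, 0.1999]
eef_rot: [0.5, 0.866, 0.001, 0.0]
ft_force: [-0.7, 0.5, 0.3]
width: 0.0661
grip_force: 0.0
[506.7 199.2 199.6] 0.06593117509456277
rect [506.8 289.2] [11.5 11. ] 30.2 circ [507.2 289.2] 6.1 z 54.1 [304, 84, 14, 14, 144]
rect [507.  289.3] [48.7 48.5] 30.2 circ [507.2 289.3] 24.7 z 42.0 [282, 63, 54, 56, 2340]
rect [431.2 306.3] [35.  31.8] 29.9 circ [430.6 307.7] 18.2 z 67.3 [222, 0, 45, 44, 639]
rect [432.3 304.9] [55.8 46.5] 29.9 circ [430.2 308.2] 28.4 z 45.9 [213, 0, 66, 59, 1058]
rect [498.3 364.6] [22.3 51.9] 77.3 circ [498.4 364.7] 27.7 z 24.1 [314, 0, 56, 42, 1155]
```

View pics/w9.png

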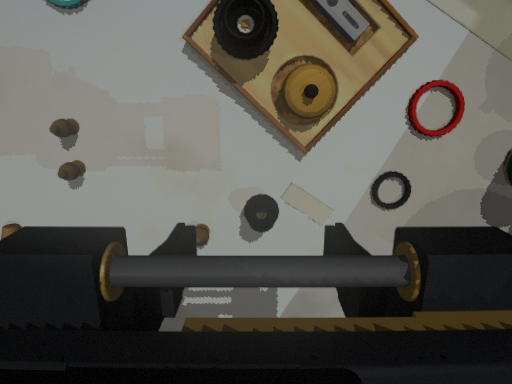

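The cup is at (310,90) in the picture, measured at (507,289) with its top at z 54, so it is seated. The holder top (67.3), ring top (45.9) and bracket top (24.1) are all correct. The small holder and small ring haven't moved, and the gripper is clear. Handing in.

```bash
python3 -c "
from bench import ticket; print(ticket.close_job())"
```

```text
the job is handed in; nothing more can be done
None
```

I handed the job in at about 28 s of the 118 s limit, with the large holder with its ring, the cup and the long bracket all measured seated in the tray; the judge returned no verdict.

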